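# Clear the plaster slab, then present the ball dish turned a quarter

### The job

Clear the plaster slab for the scanner: stack the middle-sized case squarely on the big case, which stays where it stands, and then the small case squarely on top, the long sides all running the same way. Then lift the round dish by its wooden grip, carry it without turning it to the middle of the slab, and there, held level about a hand's breadth above the slab, turn it a quarter turn from how it stood (either way round), keeping the loose ball in the middle of the dish all along. Finish while still holding the dish there, steady, level and in the air, and leave the jar, the cup and the brush alone.

Things in the scene. Friction and masses are not known exactly. Their poses are not given: they have to be found in the camera images.
- slab: Fixed white plaster slab, 210 x 240 mm and 30 mm thick, lying flat on the table (top 30 mm above it). Origin: centre of its underside; x along the 210 mm side, z up. The middle and small cases stand on it at the start.
- big_case: The biggest of three closed aluminium cases with a dark lid seam: 120 (x) x 84 (y) x 45 mm high, 0.9 kg, loose, standing on the table to the left or right of the slab: the foot of the column. Origin: centre of its underside; x along its long side, z up; flat top 45 mm above the origin.
- middle_case: Closed aluminium case, 92 (x) x 60 (y) x 40 mm high, about 0.25 kg, plain flat sides and top, standing on the slab. Origin: centre of its underside; x along its long side, z up. Grip it across its 60 mm width.
- small_case: Closed aluminium case, 74 (x) x 48 (y) x 36 mm high, about 0.16 kg, plain flat sides and top, standing on the slab beside the middle case. Origin: centre of its underside; x along its long side, z up. Grip it across its 48 mm width.
- board: Fixed plywood board, 180 (x) x 140 (y) x 12 mm thick, on the table on the other side of the slab from the big case; the dish stands on it at the start with its wooden grip parallel to the board's long side. Origin: centre of its underside; x along the long side. After the quarter turn the wooden grip lies parallel to the board's y.
- dish: Round shallow clay dish, 126 mm across and 21 mm high, sloping gently down to its middle, with a fixed steel bail that rises from the rim at its +x and -x sides to a straight wooden grip bar over the middle. About 0.28 kg with its centre of mass under the grip. Origin: centre of its underside; x along the grip bar, z up. Rigid: the bail does not swing.
- dish_grip (a point): Centre of the dish's wooden grip bar, 82 mm above the dish's underside, straight above its middle. The bar is 76 mm long (dish x), 16 mm wide (dish y) and 18 mm high: pinch it across its width from above. The fingers may reach up to 40 mm below its centre before they near the ball.
- ball: Loose white ceramic ball, 24 mm across, about 18 g, lying in the middle of the dish and free to roll; the dish's slope brings it back to the middle when the dish is level and moved gently. Origin: a point on its surface that turns as it rolls; use ball_center.
- ball_center (a point): Centre of the ball; about 19 mm above the dish's underside when it lies in the middle.
- jar: Bystander: closed white jar, 68 mm across, 95 mm high, standing beyond the slab. Origin: centre of its underside.
- cup: Bystander: clay cup, 72 mm across, 75 mm high, standing beyond the slab. Origin: centre of its underside.
- brush: Bystander: flat brush, 200 mm long, 42 mm wide and 20 mm high, lying on the table between robot and slab. Origin: centre of its underside, x along it.

How it is judged:
By the outcome, as a careful person would: the job done as asked, in the order asked, and still so for the second after the job is handed in, while the arm keeps its last pose, push and grip.
It also fails if it takes over 72 s, if anything falls off the work surface, if the arm or the gripper's body presses on something with over 40 N, if the wrist force passes 120 N, or if a joint passes its speed limit or range.

### The arm

A 7-joint arm with a two-finger parallel gripper is mounted at the origin on the work surface. World frame = base frame: x ahead of the robot, y to its left, z up, the work surface at z = 0. Lengths are in m, angles in rad, forces in N, time in s.
With the tool pointing down it reaches from about 0.4 to 0.85 m from the base axis. Payload 6.9 kg.
Tool frame: the origin (TCP) lies midway between the tips of the shut fingers; the grasp point (between the pads) lies behind it (ctrl.pinch_z is the z of the grasp point in the tool frame, in m); z points along the fingers, y is the direction in which the jaws open and shut (so a half turn about z gives the same grasp; the last joint's range is limited). The gripper opens to 85 mm and grips with 20 to 120 N. Pads are 22 mm wide; open, the fingers measure 114 mm over their backs; the gripper's body (76 mm by 85 mm) begins 54 mm behind the grasp point. The pads swing forward as they close: fully open they stand 13 mm farther back than shut.
Start: joints at [-1.024, 0.507, -0.238, 1.5, 0.126, 1.149, -0.155], TCP at [0.267, 0.565, 0.196] pointing down, gripper open.
Joint ranges: [-3.08, 3.08], [-0.24, 2.05], [-1.43, 1.35], [0, 2.5], [-1.52, 4.66], [0.17, 1.96], [-2.89, 2.89]. Speed limits (rad/s): [2.39, 2.39, 3.14, 3.14, 3.14, 3.14, 3.14].

### API

Orientations are given as a unit quaternion [w, x, y, z].
In Python, from station import ctrl, get_state, vision, ticket, models gives the robot as it stands. Calls block until the motion is done:
- ctrl.movep(position, orientation): joint-space move of the TCP to a pose.
- ctrl.movel(position, frame=None, max_speed=0.15): straight line of the TCP; frame=None keeps the orientation; max_speed is the mean speed in m/s.
- ctrl.set_joints(angles): joint-space move.
- ctrl.ungrasp() and ctrl.close_gripper(force=None): open the fingers fully, or close them until they stop; force is the grip in N (None keeps the last).
- ctrl.pause(seconds).
- ctrl.ik(position, orientation): joint angles nearest the present ones, or None.
- get_state(): the state.
- vision.grab_frame(name): name is "scene" or "top" or "wrist"; returns (picture, depth): 384x512x3 uint8, blue, green, red; 384x512 float32, m along the optical axis (not along the pixel's ray), 0 where there is no reading.
- vision.camera_info(name): a dict with "mtx" (3x3 intrinsics, pixels), "dist_coeffs" ([k1, k2, p1, p2, k3] as OpenCV has them; the pictures are not rectified), "R" (3x3) and "t" (3): a world point X has camera coordinates R X + t; the wrist camera has in their place "hand_eye" (4x4, takes a point from camera to tool coordinates, whose origin is the TCP and whose axes are the flange's). Camera axes: x right, y down, z forward; pixel columns grow to the right and rows downward; lengths in m; the calibration is good to about 2 mm. A picture is of the moment at which its call begins: read the wrist's pose just before it. camera_info takes no time and is no camera call.
A pose or a line that the arm cannot do raises ctrl.Unreachable and nothing moves.
- ticket.close_job(): hands the job in, once; it reports no verdict.
Trained networks look in the newest picture that a camera, given by its name, has taken for a name from the list of things; names that differ only in an ending like _2 or _b are one class to them, and where a whole thing is asked for, a point or a joint stands for the part that bears it (a point fixed in the world has none). Each returns a list of dicts, best first, with "p" (0 to 1); they miss things now and then, are a little off and sometimes report something else, mostly with a low value. They report only what shows in the picture. A call takes as long as a camera call.
- models.recognise(camera, target): "point" ([column, row] in pixels, amid what is visible of it).
- models.masks_of(camera, target): "mask" (384x512 bool, what is visible of it) and "point" ([column, row] in pixels, amid what is visible of it).
The state is a dict: "time": time; "qpos": joint angles; "qd": joint speeds; "tau": joint torques, N m; "tcp_pos": TCP position; "eef_rot": TCP orientation; "contact_force": force on the tool from outside, world axes, zero at the start; "wrist_torque": the same for the moment, N m; "width": finger opening in m.
Only numpy, scipy, OpenCV 4.12 (cv2) and the standard library are available. Lean on these libraries where they do the work, as an engineer would, in place of code of your own. Each camera call takes 0.05 s, during which the arm holds its last target. There are 200 camera calls.

## Working session

There is one attempt and no reset: what is moved stays moved. The work goes in short steps, each a Python script; the robot and the scene stay as the last script left them, time stands still between calls to the robot, and variables do not carry over. Pictures are saved under pics/ and viewed, about 8 in all and at most 12, crops included, and the job is handed in when it is done.

```bash
ls; mkdir -p pics; python3 - <<'E'
from station import ctrl,get_state,vision,models
import cv2,numpy as np
s=get_state();print({k:s[k] for k in('time','tcp_pos','eef_rot','width')},ctrl.pinch_z)
for c in('scene','top'):
    im,d=vision.grab_frame(c);np.savez(f'pics/{c}0.npz',im=im,d=d);cv2.imwrite(f'pics/{c}0.png',im)
    i=vision.camera_info(c);print(c,i)
a=np.hstack([cv2.imread(f'pics/{c}0.png') for c in('scene','top')]);cv2.imwrite('pics/both0.png',cv2.resize(a,(800,300)))
print(vision.camera_info('wrist'))
E
```

```text
pics
{'time': 0.0, 'tcp_pos': array([0.2665151 , 0.56469231, 0.19563772]), 'eef_rot': array([-1.46226559e-04,  2.18616474e-01,  9.75810449e-01, -8.85194882e-04]), 'width': 0.08553949145953095} -0.0187
scene {'mtx': array([[454.02267684,   0.        , 256.4071698 ],
       [  0.        , 454.02267684, 192.10108686],
       [  0.        ,   0.        ,   1.        ]]), 'dist_coeffs': array([-0.07148393,  0.        ,  0.        ,  0.        ,  0.        ]), 'R': array([[-0.87490265,  0.48423617,  0.00778986],
       [ 0.29205188,  0.54036463, -0.78912088],
       [-0.38633023, -0.68812891, -0.61418853]]), 't': array([ 0.51238974, -0.11843407,  1.26391761])}
top {'mtx': array([[486.23337698,   0.        , 247.17275996],
       [  0.        , 486.23337698, 192.48103571],
       [  0.        ,   0.        ,   1.        ]]), 'dist_coeffs': array([-0.01587471,  0.        ,  0.        ,  0.        ,  0.        ]), 'R': array([[ 0.00924596, -0.99989957,  0.01074085],
       [-0.99801398, -0.00989679, -0.06221045],
       [ 0.0623105 , -0.01014432, -0.99800526]]), 't': array([-0.00369626,  0.60133663,  1.32743251])}
{'mtx': array([[264.97123171,   0.        , 254.68549279],
       [  0.        , 264.97123171, 194.70153223],
       [  0.        ,   0.        ,   1.        ]]), 'dist_coeffs': array([-0.03264463,  0.        ,  0.        ,  0.        ,  0.        ]), 'hand_eye': array([[-4.85303514e-04, -9.52858927e-01, -3.03413300e-01,
         7.80529293e-02],
       [ 9.99999789e-01, -5.93381009e-04,  2.64012751e-04,
        -3.95608923e-04],
       [-4.31606597e-04, -3.03413107e-01,  9.52859014e-01,
        -1.77470298e-01],
       [ 0.00000000e+00,  0.00000000e+00,  0.00000000e+00,
         1.00000000e+00]])}
```

View pics/both0.png

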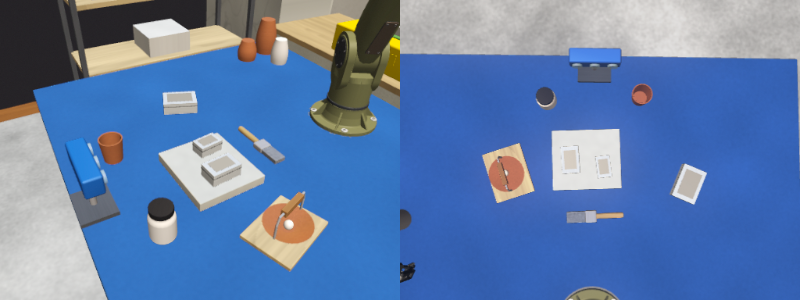

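The pictures show the following (800×300 composite, right half is the top view):
- The slab is at about (586,159), with the middle case at (570,160) and the small case at (603,166) on it.
- The big case is at right (688,183), and the dish and board are at left (507,173).
- The jar, the cup and a blue scanner are beyond the slab, and the brush is in front of it.

Next I measure with depth and masks.

```bash
cat > h.py <<'E'
from station import ctrl,get_state,vision,models,ticket
import numpy as np,cv2
from scipy.spatial.transform import Rotation as R
def rot(q): return R.from_quat(np.r_[q[1:],q[0]])
def pose(cam,s):
    i=vision.camera_info(cam)
    if cam=='wrist':
        H=np.array(i['hand_eye']);T=np.eye(4);T[:3,:3]=rot(s['eef_rot']).as_matrix();T[:3,3]=s['tcp_pos'];return i,T@H
    T=np.eye(4);T[:3,:3]=i['R'];T[:3,3]=i['t'];return i,np.linalg.inv(T)
def cloud(cam,name=None):
    s=get_state();im,d=vision.grab_frame(cam)
    i,T=pose(cam,s);h,w=d.shape
    uv=np.stack(np.meshgrid(np.arange(w),np.arange(h)),-1).reshape(-1,1,2).astype(float)
    n=cv2.undistortPoints(uv,i['mtx'],i['dist_coeffs'])[:,0]
    P=np.c_[n,np.ones(len(n))]*d.reshape(-1,1)
    W=(P@T[:3,:3].T+T[:3,3]).reshape(h,w,3);W[d<=0]=np.nan
    if name: cv2.imwrite(f'pics/{name}.png',im)
    return im,W
def mask(cam,t):
    r=models.masks_of(cam,t)
    return (r[0]['mask'],r[0]['p'],r[0]['point']) if r else (np.zeros((384,512),bool),0,None)
def rect(P):
    """min-area rect of xy points -> centre, (long,short), yaw of long side in (-90,90]"""
    c,(a,b),ang=cv2.minAreaRect((P[:,:2]*1000).astype(np.float32))
    if a<b:a,b,ang=b,a,ang+90
    return np.array(c)/1000,(round(a,1),round(b,1)),(ang+90)%180-90
def down(yaw):
    """tool down, tool y axis (jaws) perpendicular to yaw (deg); tool x along yaw"""
    q=(R.from_euler('z',yaw,degrees=True)*R.from_euler('x',180,degrees=True)).as_quat()
    return np.r_[q[3],q[:3]]
E
python3 - <<'E'
from h import *
for cam in('top','scene'):
    im,W=cloud(cam)
    for t in('slab','board','big_case','middle_case','small_case','dish','dish_grip','ball','jar','cup','brush'):
        m,p,pt=mask(cam,t)
        P=W[m];P=P[~np.isnan(P[:,0])]
        if len(P)<5: print(cam,t,p,len(P));continue
        z=np.percentile(P[:,2],[5,50,95]);T=P[abs(P[:,2]-np.percentile(P[:,2],80))<.008]
        c,sz,a=rect(T)
        print(cam,t,round(p,2),len(P),pt,'z',z.round(3),'c',c.round(4),'mean',T[:,:2].mean(0).round(4),sz,round(a,1))
E
```

```text
top slab 0.85 5357 [240.1, 201.7] z [0.025 0.03  0.034] c [0.5701 0.0256] mean [0.5719 0.0235] (240.3, 210.2) -87.6
top board 0.62 1594 [155.6, 205.4] z [0.007 0.012 0.016] c [0.5199 0.3026] mean [0.5214 0.2938] (180.0, 141.2) 18.6
top big_case 0.81 1532 [366.2, 236.9] z [0.007 0.044 0.049] c [ 0.4881 -0.3324] mean [ 0.4877 -0.3313] (120.4, 83.4) -22.8
top middle_case 0.89 778 [216.8, 201.6] z [0.065 0.07  0.074] c [0.5667 0.0806] mean [0.5667 0.0804] (92.1, 59.8) 4.8
top small_case 0.57 482 [260.6, 211.9] z [0.062 0.066 0.071] c [ 0.5448 -0.0337] mean [ 0.5444 -0.0335] (73.8, 47.6) 5.8
top dish 0.67 1559 [130.8, 221.1] z [0.019 0.028 0.103] c [0.517 0.305] mean [0.517  0.3059] (121.2, 120.0) -89.6
top dish_grip 0.56 1620 [133.7, 220.3] z [0.019 0.029 0.103] c [0.5158 0.3048] mean [0.5155 0.3047] (122.8, 121.5) 0.9
top ball 0 0
top jar 0.85 589 [186.0, 124.4] z [0.025 0.093 0.099] c [0.7801 0.1684] mean [0.7795 0.168 ] (57.8, 56.8) 64.6
top cup 0.72 1759 [149.5, 200.0] z [0.006 0.012 0.018] c [0.5199 0.3025] mean [0.5235 0.2954] (181.1, 142.6) 17.7
top brush 0.92 884 [242.0, 276.1] z
[... 593 characters left out ...]
2.4, 182.8] z [0.03  0.062 0.066] c [ 0.5463 -0.0328] mean [ 0.548  -0.0288] (74.8, 53.0) 7.1
scene dish 0.59 2827 [371.0, 282.9] z [0.018 0.028 0.102] c [0.5187 0.3046] mean [0.5224 0.3059] (123.1, 8.5) 17.8
scene dish_grip 0.59 1166 [228.8, 132.5] z [0.005 0.042 0.046] c [ 0.4886 -0.3323] mean [ 0.491  -0.3253] (120.0, 92.3) -21.6
scene ball 0 0
scene jar 0.79 2005 [210.8, 282.4] z [0.009 0.07  0.096] c [0.7808 0.1695] mean [0.782  0.1715] (59.2, 57.5) 24.9
scene cup 0.79 1073 [142.0, 186.1] z [0.006 0.051 0.074] c [ 0.7951 -0.1627] mean [ 0.7959 -0.1631] (72.6, 67.1) 73.2
scene brush 0.87 830 [338.2, 188.4] z [0.005 0.016 0.02 ] c [ 0.3715 -0.0059] mean [0.3731 0.0175] (200.1, 44.4) -88.3
```

```bash
python3 - <<'E'
from h import *
im,W=cloud('top')
P=W.reshape(-1,3);P=P[~np.isnan(P[:,0])]
G=P[(P[:,2]>.085)&(P[:,2]<.115)&(np.hypot(P[:,0]-.517,P[:,1]-.305)<.06)]
print('bar',len(G),rect(G),np.percentile(G[:,2],[5,50,95]))
for n,p,y in[('mid',(.567,.081,.04),4.8),('big',(.488,-.332,.05),-22.8),('small',(.545,-.034,.04),5.8),('bigtop',(.488,-.332,.2),-22.8),
  ('dish',(.517,.305,.073),18.2),('carry',(.570,.026,.18),18.2),('turn+',(.570,.026,.18),108.2),('turn-',(.570,.026,.18),-71.8)]:
  for o in(0,180):
    q=ctrl.ik(np.array(p),down(y+o));print(n,o,None if q is None else np.round(q,2))
E
```

```text
bar 248 (array([0.5167854 , 0.30418277]), (115.1, 17.5), 18.920984268188477) [0.09072521 0.10093617 0.10646893]
mid 0 [-0.44  0.63  0.41  1.84 -0.36  0.74 -1.32]
mid 180 [-0.04  0.6  -0.23  1.84  0.19  0.73  1.28]
big 0 [ 0.01  0.81  0.98  1.79 -0.8   0.99 -0.65]
big 180 [ 0.45  0.61  0.17  1.78 -0.14  0.76  1.86]
small 0 [-0.29  0.61  0.47  1.91 -0.41  0.71 -1.04]
small 180 [ 0.16  0.57 -0.21  1.91  0.18  0.69  1.51]
bigtop 0 [-0.03  0.65  1.06  1.6  -0.59  1.25 -0.83]
bigtop 180 [ 0.23  0.49  0.52  1.6  -0.26  1.13  1.99]
dish 0 [-0.8   0.61  0.36  1.73 -0.27  0.84 -1.57]
dish 180 [-0.34  0.6  -0.37  1.73  0.27  0.86  1.06]
carry 0 [-0.39  0.47  0.46  1.68 -0.23  1.05 -1.11]
carry 180 [ 0.07  0.44 -0.23  1.67  0.11  1.04  1.69]
turn+ 0 [-0.21  0.44  0.19  1.68 -0.09  1.04  0.32]
turn+ 180 [-0.73  0.68  1.15  1.68 -0.66  1.22 -2.24]
turn- 0 [-0.73  0.68  1.15  1.68 -0.66  1.22 -2.24]
turn- 180 [-0.21  0.44  0.19  1.68 -0.09  1.04  0.32]
```

```bash
cat >> h.py <<'E'
def topfit(t,z,tol=.01,n=3):
    """median rect of the face at height z of thing t, seen from the top camera"""
    out=[]
    for _ in range(n):
        im,W=cloud('top');m,p,pt=mask('top',t);P=W[m];P=P[abs(P[:,2]-z)<tol]
        if len(P)<50: continue
        c,sz,a=rect(P);out.append([*c,a,*sz])
    return np.round(np.median(out,0),4) if out else None
def st(msg):
    s=get_state();print(msg,'t',round(s['time'],2),'w',round(s['width'],4),'p',np.round(s['tcp_pos'],4),'F',np.round(s['contact_force'],1))
E
python3 - <<'E'
from h import *
big=topfit('big_case',.045);mid=topfit('middle_case',.07);print(big,mid)
x,y,a=mid[:3];q=down(a+180)
ctrl.movep(np.array([x,y,.15]),q);st('above')
ctrl.movel(np.array([x,y,.037]),max_speed=.1);st('down')
ctrl.close_gripper(40);st('closed')
ctrl.movel(np.array([x,y,.16]),max_speed=.12);st('lift')
im,W=cloud('wrist','w1')
E
```

```text
[  0.4877  -0.3319 -22.5677 119.      83.2   ] [5.6670e-01 8.0500e-02 4.7326e+00 9.2200e+01 6.0000e+01]
above t 4.01 w 0.0857 p [0.5666 0.0818 0.1501] F [0.6 0.3 1.2]
down t 5.29 w 0.0854 p [0.5672 0.0806 0.0376] F [-0.1  0.9 -0.8]
closed t 6.06 w -0.0003 p [0.5667 0.0805 0.037 ] F [0.3 0.8 0.2]
lift t 7.23 w 0.0 p [0.5662 0.0804 0.1592] F [ 0.6 -0.5  0.2]
```

View pics/w1.png

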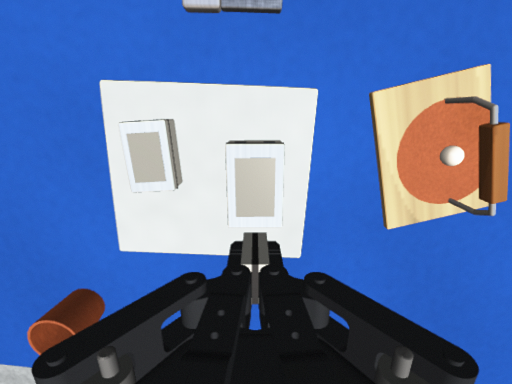

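The fingers shut on nothing. In the wrist picture the middle case still stands upright at (255,185), ahead of the finger tips. I compare the wrist and top clouds to find the offset.

```bash
python3 - <<'E'
from h import *
s=get_state();print(s['tcp_pos'],s['eef_rot'],rot(s['eef_rot']).as_matrix().round(3))
for cam in('wrist','top','scene'):
    im,W=cloud(cam,'a_'+cam)
    for t in('middle_case','small_case','slab','board','big_case'):
        m,p,pt=mask(cam,t);P=W[m];P=P[~np.isnan(P[:,0])]
        if len(P)<50: print(cam,t,'none');continue
        T=P[abs(P[:,2]-np.percentile(P[:,2],80))<.008];c,sz,a=rect(T)
        print(cam,t,round(p,2),pt,'z',np.percentile(P[:,2],[5,50,95]).round(3),c.round(4),sz,round(a,1))
a=np.hstack([cv2.imread(f'pics/a_{c}.png') for c in('scene','top')]);cv2.imwrite('pics/a.png',cv2.resize(a,(800,300)))
E
```

```text
[0.56614656 0.0803979  0.15912453] [-8.14605519e-04 -4.13326704e-02  9.99145103e-01 -9.74694058e-05] [[-0.997 -0.083 -0.002]
 [-0.083  0.997 -0.   ]
 [ 0.002 -0.    -1.   ]]
wrist middle_case 0.82 [255.3, 183.8] z [0.068 0.07  0.071] [0.5647 0.08  ] (92.5, 60.1) 4.8
wrist small_case 0.93 [152.7, 154.5] z [0.042 0.066 0.067] [ 0.5432 -0.0338] (74.5, 49.3) 6.8
wrist slab 0.65 [204.9, 153.0] z [0.029 0.03  0.031] [0.5679 0.0254] (239.9, 210.0) -87.5
wrist board 0.56 [405.8, 122.9] z [0.01  0.012 0.013] [0.5188 0.3016] (181.4, 141.3) 18.7
wrist big_case none
top middle_case 0.36 [132.0, 224.3] z [0.018 0.028 0.103] [0.5172 0.3043] (121.2, 120.0) 89.6
top small_case 0.76 [261.7, 211.7] z [0.061 0.066 0.07 ] [ 0.5445 -0.0334] (74.2, 48.3) 7.6
top slab 0.59 [259.8, 197.4] z [0.025 0.03  0.035] [ 0.5723 -0.0224] (211.4, 144.3) 3.4
top board none
top big_case 0.84 [370.5, 237.6] z [0.021 0.044 0.049] [ 0.4881 -0.3318] (121.1, 83.3) -23.3
scene middle_case 0.69 [282.4, 219.2] z [0.035 0.068 0.07 ] [0.5678 0.0829] (94.4, 60.7) 6.4
scene small_case 0.68 [265.3, 186.1] z [0.036 0.063 0.066] [ 0.5461 -0.0332] (74.1, 52.2) 7.9
scene slab 0.6 [257.6, 225.3] z [0.009 0.028 0.031] [0.5706 0.0271] (240.8, 211.3) -87.8
scene board 0.9 [354.2, 311.1] z [0.004 0.011 0.013] [0.5193 0.3022] (185.3, 139.4) 18.7
scene big_case 0.83 [229.9, 133.2] z [0.004 0.042 0.046] [ 0.4904 -0.3304] (118.5, 85.8) -22.5
```

View pics/a.png

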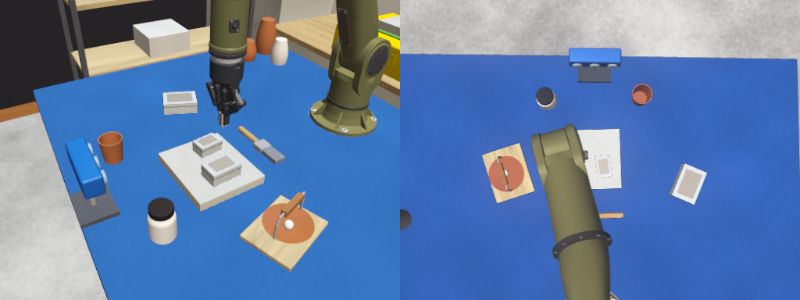

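```bash
python3 - <<'E'
from h import *
s=get_state();T=np.array(s['tcp_pos']);Rm=rot(s['eef_rot']).as_matrix()
im,W=cloud('wrist')
L=(W-T)@Rm
for r in range(228,330,8): print(r,[tuple(np.round(L[r,c]*1000,0)) for c in(245,255,265)])
im,W=cloud('scene')
m=(abs(W[...,0]-.55)<.12)&(abs(W[...,1]-.08)<.1)&(W[...,2]>.085)&(W[...,2]<.35)
P=W[m];print(len(P));
for z in np.arange(.08,.3,.02):
    Q=P[(P[:,2]>z)&(P[:,2]<z+.02)]
    if len(Q):print(round(z,2),len(Q),Q.min(0).round(3),Q.max(0).round(3))
i=vision.camera_info('scene');print(cv2.projectPoints(T.reshape(1,3),cv2.Rodrigues(i['R'])[0],i['t'],i['mtx'],i['dist_coeffs'])[0])
cv2.imwrite('pics/crop.png',cv2.resize(im[60:260,180:380],(600,600),interpolation=cv2.INTER_CUBIC))
E
```

```text
228 [(np.float64(-64.0), np.float64(-12.0), np.float64(129.0)), (np.float64(-64.0), np.float64(0.0), np.float64(130.0)), (np.float64(-64.0), np.float64(13.0), np.float64(131.0))]
236 [(np.float64(11.0), np.float64(-6.0), np.float64(-43.0)), (np.float64(12.0), np.float64(0.0), np.float64(-44.0)), (np.float64(12.0), np.float64(6.0), np.float64(-44.0))]
244 [(np.float64(11.0), np.float64(-5.0), np.float64(-53.0)), (np.float64(12.0), np.float64(0.0), np.float64(-54.0)), (np.float64(11.0), np.float64(5.0), np.float64(-53.0))]
252 [(np.float64(11.0), np.float64(-5.0), np.float64(-61.0)), (np.float64(11.0), np.float64(0.0), np.float64(-60.0)), (np.float64(12.0), np.float64(5.0), np.float64(-62.0))]
260 [(np.float64(12.0), np.float64(-5.0), np.float64(-69.0)), (np.float64(11.0), np.float64(0.0), np.float64(-69.0)), (np.float64(11.0), np.float64(5.0), np.float64(-69.0))]
268 [(np.float64(13.0), np.float64(-4.0), np.float64(-77.0)), (np.float64(9.0), np.float64(0.0), np.float64(-72.0)), (np.float64(12.0), np.float64(4.0), np.float64(-77.0))]
276 [(np.float64(13.0), np.float64(-4.0), np.float64
[... 796 characters left out ...]
np.float64(-98.0))]
316 [(np.float64(-7.0), np.float64(-4.0), np.float64(-85.0)), (np.float64(-230.0), np.float64(0.0), np.float64(160.0)), (np.float64(7.0), np.float64(4.0), np.float64(-100.0))]
324 [(np.float64(-8.0), np.float64(-4.0), np.float64(-88.0)), (np.float64(-246.0), np.float64(0.0), np.float64(159.0)), (np.float64(4.0), np.float64(4.0), np.float64(-100.0))]
2321
0.18 17 [0.557 0.078 0.193] [0.58  0.089 0.2  ]
0.2 123 [0.559 0.068 0.2  ] [0.581 0.096 0.22 ]
0.22 109 [0.556 0.056 0.22 ] [0.582 0.109 0.24 ]
0.24 276 [0.551 0.04  0.24 ] [0.586 0.124 0.26 ]
0.26 402 [0.552 0.022 0.26 ] [0.587 0.142 0.28 ]
0.28 495 [0.55  0.021 0.28 ] [0.589 0.143 0.3  ]
[[[285.32804118 173.91378946]]]
```

View pics/crop.png

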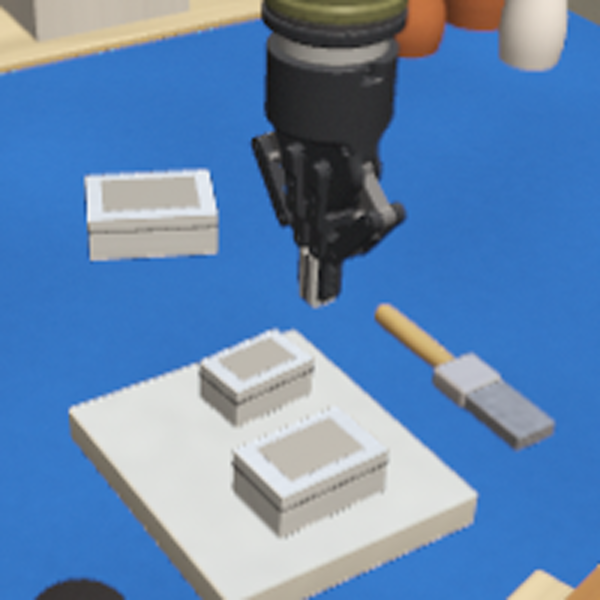

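The crop shows the shut finger tips at about (318,300), well above the cases. Both cameras put the true tip about 35 mm behind the reported TCP, so the configured tool length is too long. I'll measure this more tightly, correct for it and regrasp.

```bash
python3 - <<'E'
from h import *
s=get_state();T=np.array(s['tcp_pos']);Rm=rot(s['eef_rot']).as_matrix()
im,W=cloud('wrist');L=(W-T)@Rm
for r in range(229,238): print(r,np.round(L[r,250:261,2]*1000,0))
for _ in range(3):
    im,W=cloud('scene');Q=(W-T)@Rm;Q=Q[(abs(Q[...,0])<.03)&(abs(Q[...,1])<.03)&(Q[...,2]>-.06)&(Q[...,2]<.02)]
    print('scene tip',np.sort(Q[:,2])[::-1][:12:3].round(4),'x',Q[:,0].min().round(3),Q[:,0].max().round(3),'y',Q[:,1].min().round(3),Q[:,1].max().round(3))
E
```

```text
229 [130. 130. 131. 131. 130. 129. 130. 131. 130. 129. 130.]
230 [131. 129. 130. 130. 129. 129. 130. 130. 130. 129. 130.]
231 [130. 131. 129. 130. 130. 131. 129. 130. 130. 129. 131.]
232 [-39. -39. -39. -38. -40. -39. -39. -39. -39. -39. -40.]
233 [-41. -40. -41. -41. -41. -41. -41. -39. -41. -41. -41.]
234 [-42. -41. -41. -42. -41. -42. -41. -42. -41. -43. -42.]
235 [-42. -43. -43. -43. -43. -43. -42. -44. -42. -44. -43.]
236 [-44. -45. -43. -44. -45. -43. -43. -44. -44. -43. -43.]
237 [-45. -46. -46. -46. -45. -45. -45. -46. -44. -44. -45.]
scene tip [-0.0339 -0.0348 -0.0356 -0.0364] x -0.014 0.009 y -0.014 0.015
scene tip [-0.0326 -0.0344 -0.0362 -0.0373] x -0.014 0.008 y -0.014 0.016
scene tip [-0.0335 -0.0347 -0.0361 -0.0371] x -0.014 0.008 y -0.014 0.016
```

Tip offset is about 36 mm (wrist 38, scene 34). I regrasp with that correction.

```bash
python3 - <<'E'
from h import *
x,y,a=.5665,.0805,4.8;q=down(a+180)
ctrl.ungrasp()
ctrl.movel(np.array([x,y,.02]),max_speed=.12);st('near')
ctrl.movel(np.array([x,y,-.002]),max_speed=.05);st('down')
ctrl.close_gripper(40);st('closed')
if get_state()['width']>.05:
    ctrl.movel(np.array([x,y,.10]),max_speed=.12);st('lift')
    im,W=cloud('wrist','w2');im,W=cloud('scene','s2')
    m,p,pt=mask('scene','middle_case');P=W[m];print(p,pt,np.nanpercentile(P,[2,50,98],axis=0).round(3))
    a=np.hstack([cv2.imread(f'pics/{c}2.png') for c in'sw']);cv2.imwrite('pics/b.png',cv2.resize(a,(800,300)))
E
```

```text
near t 10.58 w 0.0852 p [0.5671 0.0806 0.0207] F [-0.   0.3  0.2]
down t 11.18 w 0.0852 p [ 0.5664  0.0805 -0.0023] F [ 0.2  0.5 -0.6]
closed t 11.53 w 0.0598 p [ 0.5668  0.0805 -0.0016] F [-0.7 -0.3  2.8]
lift t 12.53 w 0.0593 p [0.5659 0.0804 0.0992] F [ 0.5 -0.6 -2.4]
0.93 [278.7, 184.5] [[0.525 0.056 0.133]
 [0.595 0.096 0.165]
 [0.614 0.114 0.171]]
```

View pics/b.png

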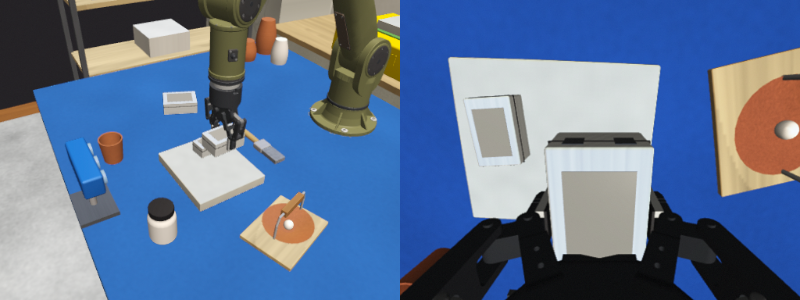

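The middle case is held level between the pads at about (600,200) in the right half. Next I place it on the big case.

```bash
python3 - <<'E'
from h import *
x,y,a=.4880,-.3320,-22.7;q=down(a+180)
ctrl.movep(np.array([x,y,.10]),q);ctrl.pause(.2);st('above');f0=get_state()['contact_force'][2]
ctrl.movel(np.array([x,y,.020]),max_speed=.1);st('near')
for z in(.0155,.0140,.0130,.0120):
    ctrl.movel(np.array([x,y,z]),max_speed=.03);ctrl.pause(.1);f=np.mean([get_state()['contact_force'][2] for _ in range(3)])-f0;st(f'{z} dF {f:.1f}')
    if f>4: break
ctrl.ungrasp();st('open')
ctrl.movel(np.array([x,y,.12]),max_speed=.12)
im,W=cloud('wrist','w3')
for t,z in(('big_case',.045),('middle_case',.085)):
    m,p,pt=mask('wrist',t);P=W[m];P=P[abs(P[:,2]-z)<.008]
    if len(P)>50:print(t,p,len(P),rect(P),np.median(P[:,2]))
E
```

```text
above t 14.43 w 0.0593 p [ 0.4888 -0.3308  0.1   ] F [ 0.3  0.4 -2.2]
near t 15.38 w 0.0597 p [ 0.4884 -0.3323  0.0205] F [ 0.4  0.4 -2.1]
0.0155 dF -0.4 t 15.78 w 0.0598 p [ 0.4881 -0.332   0.0157] F [-0.7  0.9 -2.6]
0.014 dF 0.5 t 16.13 w 0.0593 p [ 0.488 -0.332  0.014] F [-0.3 -0.7 -1.8]
0.013 dF 6.6 t 16.48 w 0.0596 p [ 0.4882 -0.3321  0.0134] F [-1.4  1.1  4.3]
open t 16.87 w 0.0855 p [ 0.4881 -0.332   0.0129] F [-0.7  0.2 -0.5]
big_case 0.75 2665 (array([ 0.4853989 , -0.33388876]), (119.1, 84.4), -22.468231201171875) 0.044896378788272184
middle_case 0.82 7013 (array([ 0.48587714, -0.33170752]), (91.8, 60.0), -22.84880828857422) 0.08514851995682815
```

View pics/w3.png

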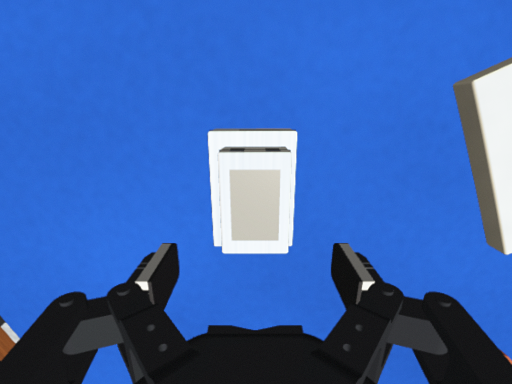

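The wrist view shows the middle case squarely on the big case, centred near (254,195). I'll measure the offset from the top once the arm is clear, then fetch the small case.

```bash
python3 - <<'E'
from h import *
sm=topfit('small_case',.066);print(sm)
x,y=.5446,-.0335;a=np.clip(sm[2],5.5,7.5) if sm is not None else 6.5
if sm is not None and np.hypot(sm[0]-x,sm[1]-y)<.004:x,y=sm[:2]
q=down(a+180)
ctrl.movep(np.array([x,y,.09]),q);st('above')
mi=topfit('middle_case',.085,n=2);bi=topfit('big_case',.045,n=2);print('mid',mi,'big',bi)
ctrl.movel(np.array([x,y,-.002]),max_speed=.09);st('down')
ctrl.close_gripper(40);st('closed')
if get_state()['width']>.04:
    ctrl.movel(np.array([x,y,.12]),max_speed=.12);st('lift')
    mi=topfit('middle_case',.085,n=2);bi=topfit('big_case',.045,n=2);print('mid',mi,'big',bi)
E
```

```text
[ 5.4450e-01 -3.3100e-02  7.7025e+00  7.3900e+01  4.7900e+01]
above t 19.52 w 0.0857 p [ 0.5447 -0.0352  0.0901] F [ 0.9 -1.2  1. ]
mid [  0.4887  -0.3298 -23.2273  92.1     58.2   ] big [  0.4884  -0.3314 -22.7708 120.05    81.85  ]
down t 21.1 w 0.0854 p [ 0.5449 -0.0331 -0.0015] F [ 0.2  0.6 -0.2]
closed t 21.54 w 0.0471 p [ 0.5448 -0.0332 -0.0015] F [-0.3 -0.3  6. ]
lift t 22.71 w 0.0471 p [ 0.5439 -0.0331  0.1192] F [-0.5  0.2 -1.4]
mid [  0.488   -0.3295 -22.127   91.      58.8   ] big [  0.4877  -0.3317 -22.8248 120.35    82.4   ]
```

```bash
python3 - <<'E'
from h import *
x,y,a=.4880,-.3329,-22.7;q=down(a+180)
ctrl.movep(np.array([x,y,.12]),q);ctrl.pause(.2);st('above');f0=get_state()['contact_force'][2]
ctrl.movel(np.array([x,y,.059]),max_speed=.1);st('near')
for z in(.0555,.0540,.0530,.0520):
    ctrl.movel(np.array([x,y,z]),max_speed=.03);ctrl.pause(.1);f=np.mean([get_state()['contact_force'][2] for _ in range(3)])-f0;st(f'{z} dF {f:.1f}')
    if f>3: break
ctrl.ungrasp();st('open')
ctrl.movel(np.array([x,y,.15]),max_speed=.12)
# on to the dish: hover, measure from close by
ctrl.movep(np.array([.50,.30,.20]),down(198.6));st('dish hover')
for t,z in(('small_case',.121),('middle_case',.085),('big_case',.045)):print(t,topfit(t,z,n=2))
T=get_state();im,W=cloud('wrist','w4');cv2.imwrite('pics/w4.png',im)
np.save('pics/w4.npy',W)
P=W.reshape(-1,3);P=P[~np.isnan(P[:,0])]
G=P[(P[:,2]>.096)&(P[:,2]<.112)&(np.hypot(P[:,0]-.517,P[:,1]-.305)<.06)]
print('bar',len(G),rect(G),G.mean(0).round(4),np.percentile(G[:,2],[2,50,98]))
m,p,pt=mask('wrist','board');print('board',p,rect(W[m][~np.isnan(W[m][:,0])]))
m,p,pt=mask('wrist','ball');print('ball',p,pt, np.nanmean(W[m],0) if p else '')
im,W=cloud('scene','s4')
E
```

```text
above t 24.48 w 0.0474 p [ 0.489  -0.3312  0.12  ] F [-0.  -0.6 -1.7]
near t 25.23 w 0.0478 p [ 0.4884 -0.3331  0.0594] F [ 0.5 -0.4 -2.2]
0.0555 dF 0.3 t 25.6 w 0.0475 p [ 0.4881 -0.333   0.0558] F [ 0.6 -0.4 -1.4]
0.054 dF -0.8 t 25.95 w 0.0481 p [ 0.488  -0.3329  0.054 ] F [ 0.5 -0.3 -2.4]
0.053 dF 7.7 t 26.3 w 0.0473 p [ 0.4881 -0.333   0.0535] F [-2.3  0.7  6.1]
open t 26.77 w 0.0848 p [ 0.488  -0.3329  0.0529] F [0.1 0.7 0.1]
dish hover t 29.99 w 0.0853 p [0.5008 0.2986 0.1998] F [ 0.2  0.4 -0.6]
small_case [  0.4877  -0.3301 -22.6051  73.15    46.1   ]
middle_case [  0.489   -0.3283 -22.1033  93.05    55.7   ]
big_case [  0.4876  -0.3316 -22.3279 121.2     82.5   ]
bar 1050 (array([0.51495557, 0.3030155 ]), (107.1, 15.6), 18.913494110107422) [0.5117 0.3022 0.1023] [0.09650516 0.10277185 0.10435804]
board 0.96 (array([0.51664819, 0.30254166]), (180.6, 143.2), 18.529726028442383)
ball 0.37 [263.3, 186.7] [0.51245134 0.31505158 0.03810582]
```

```bash
python3 -c "
import cv2,numpy as np
cv2.imwrite('pics/c.png',cv2.resize(np.hstack([cv2.imread('pics/s4.png'),cv2.imread('pics/w4.png')]),(800,300)))"
```

```text
(no output)
```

View pics/c.png

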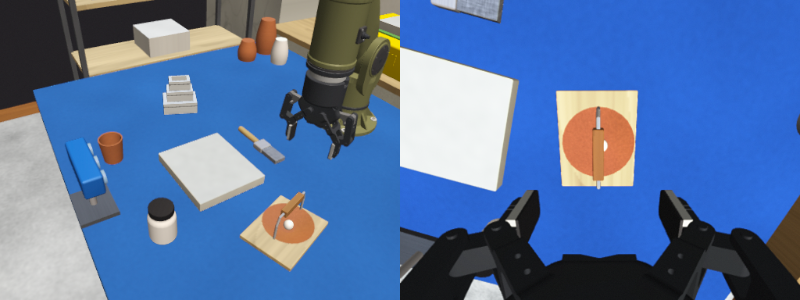

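The stack stands, at (180,93) in the left half: small, middle and big centres are within about 2–3 mm and the yaws agree within 1°. The dish is seen from above with its bar centred near (598,155) and the ball at (603,146). Next I grip the bar.

```bash
python3 - <<'E'
from h import *
x,y,a=.5163,.3038,18.8;q=down(a+180)
ctrl.movep(np.array([x,y,.12]),q);st('above')
ctrl.movel(np.array([x,y,.036]),max_speed=.08);ctrl.pause(.1);st('down')
ctrl.close_gripper(60);st('closed')
s=get_state();print(s['wrist_torque'].round(2),np.round(s['qpos'],3))
if .01<s['width']<.025:
    ctrl.movel(np.array([x,y,.07]),max_speed=.03);ctrl.pause(.2);st('lift')
    s=get_state();print(s['wrist_torque'].round(2))
    im,W=cloud('wrist','w5');iw=im;im,W=cloud('scene','s5')
    m,p,pt=mask('scene','dish');P=W[m];P=P[~np.isnan(P[:,0])];print(p,np.percentile(P,[2,50,98],axis=0).round(3))
    B=P[P[:,2]>.13];B=B[B[:,2]<.15];print(rect(B))
    cv2.imwrite('pics/d.png',cv2.resize(np.hstack([im[220:384,260:480].repeat(2,0).repeat(2,1)[:328,:440],cv2.resize(iw,(440,328))]),(800,298)))
E
```

```text
above t 31.22 w 0.0853 p [0.5158 0.3039 0.12  ] F [-0.5  0.2  0. ]
down t 32.52 w 0.0851 p [0.5166 0.304  0.0366] F [-0.3 -0.6  0. ]
closed t 33.16 w 0.015 p [0.5164 0.3041 0.0361] F [-1.   0.9  1.8]
[0.09 0.   0.  ] [-0.265  0.669 -0.501  1.765  0.421  0.816  0.931]
lift t 34.64 w 0.0156 p [0.5162 0.3038 0.0698] F [-0.4 -0.1 -3. ]
[-0.01  0.02 -0.  ]
0.68 [[0.46  0.248 0.051]
 [0.524 0.312 0.061]
 [0.576 0.359 0.137]]
(array([0.53517889, 0.30888641]), (69.8, 17.9), 24.949934005737305)
```

View pics/d.png

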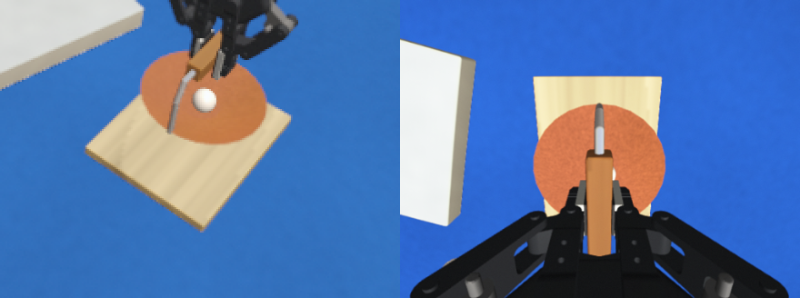

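The dish is held about 34 mm up. The ball is still central at (205,100), and the wrist torque is about 0, so the dish is balanced. Next come the lift, the carry and the turn by joint 7 alone.

```bash
cat >> h.py <<'E'
def level(tag):
    """plane fit to the dish's clay (colour) in the scene view, and ball position relative to it"""
    im,W=cloud('scene',tag);s=get_state();t=s['tcp_pos']
    hsv=cv2.cvtColor(im,cv2.COLOR_BGR2HSV)
    D=np.hypot(W[...,0]-t[0],W[...,1]-t[1]);zz=W[...,2]-t[2]
    near=(D<.075)&(zz>-.035)&(zz<.02)
    clay=near&(hsv[...,1]>100)&((hsv[...,0]<14)|(hsv[...,0]>172));P=W[clay]
    A=np.c_[P[:,:2]-t[:2],np.ones(len(P))];k=np.linalg.lstsq(A,P[:,2],rcond=None)[0]
    ball=near&(hsv[...,1]<60)&(hsv[...,2]>150)&(D<.05);B=W[ball]
    print('clay',len(P),'slope deg',np.degrees(np.arctan(k[:2])).round(1),'z',k[2].round(4),'ctr',((P.min(0)+P.max(0))/2)[:2].round(4),'tcp',t.round(4),'ball',len(B),np.median(B,0).round(4) if len(B) else '')
    print('tool yaw',np.degrees(np.arctan2(*rot(s['eef_rot']).as_matrix()[1::-1,0])).round(2),'axis',rot(s['eef_rot']).as_matrix()[:,2].round(4),'torque',s['wrist_torque'].round(2))
    return im
E
python3 - <<'E'
from h import *
level('l0')
x,y=.5163,.3038
ctrl.movel(np.array([x,y,.144]),max_speed=.05);st('up')
ctrl.movel(np.array([.5697,.0258,.144]),max_speed=.06);ctrl.pause(.4);st('slab')
im=level('l1');q=np.array(get_state()['qpos']);print(q.round(3))
cv2.imwrite('pics/l1c.png',cv2.resize(im[60:300,150:390],(600,600)))
E
```

```text
clay 2086 slope deg [ 0.7 -0.2] z 0.0593 ctr [0.5171 0.3031] tcp [0.5163 0.3038 0.07  ] ball 123 [0.524  0.3122 0.0716]
tool yaw -161.2 axis [-0.  0. -1.] torque [ 0.03  0.02 -0.02]
up t 36.48 w 0.0151 p [0.5161 0.3037 0.1437] F [ 0.1 -0.1 -3.6]
slab t 41.74 w 0.0154 p [0.5697 0.0258 0.144 ] F [-0.4 -0.4 -2.2]
clay 1299 slope deg [-0.9 -1.1] z 0.1325 ctr [0.5698 0.0253] tcp [0.5697 0.0258 0.144 ] ball 93 [0.5757 0.0368 0.1443]
tool yaw -161.2 axis [-1.e-04  0.e+00 -1.e+00] torque [ 0.06 -0.01 -0.  ]
[ 0.276  0.509 -0.563  1.722  0.314  1.002  1.498]
```

View pics/l1c.png

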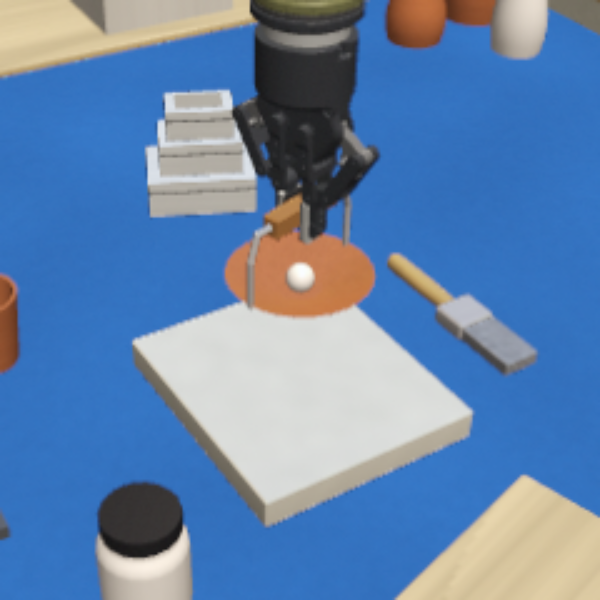

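The dish is level over the slab with the ball in the middle at (301,277). The visible surface is offset toward the camera by about its radius, as expected. Now the quarter turn.

```bash
python3 - <<'E'
from h import *
q0=np.array(ctrl.ik(np.array([.5697,.0258,.144]),down(198.8)));print(np.abs(q0-get_state()['qpos']).max().round(4))
for k in range(1,7):
    q=q0.copy();q[6]-=np.pi/2*k/6;ctrl.set_joints(q)
    if k==1: st('step1')
ctrl.pause(.6);st('turned');im=level('l2')
ctrl.pause(.5);im=level('l3')
cv2.imwrite('pics/l3c.png',cv2.resize(im[60:300,150:390],(600,600)))
for t,z in(('small_case',.121),('middle_case',.085),('big_case',.045)):print(t,topfit(t,z,n=2))
st('end')
E
```

```text
0.0
step1 t 42.15 w 0.015 p [0.5697 0.0258 0.144 ] F [-0.6 -0.  -2.6]
turned t 44.54 w 0.0153 p [0.5697 0.0258 0.144 ] F [-0.1  0.5 -3.1]
clay 1340 slope deg [ 0.  -1.5] z 0.1326 ctr [0.5702 0.0251] tcp [0.5697 0.0258 0.144 ] ball 95 [0.5789 0.0303 0.1439]
tool yaw 108.82 axis [ 0. -0. -1.] torque [-0.06 -0.02 -0.01]
clay 1341 slope deg [-0.  -1.5] z 0.1326 ctr [0.5702 0.0247] tcp [0.5697 0.0258 0.144 ] ball 95 [0.5784 0.0304 0.1435]
tool yaw 108.8 axis [ 1.e-04  0.e+00 -1.e+00] torque [ 0.02  0.   -0.06]
small_case [  0.4874  -0.3301 -23.2931  71.85    46.6   ]
middle_case [  0.4884  -0.3289 -21.9933  92.25    57.4   ]
big_case [  0.4878  -0.3322 -22.8086 120.15    82.9   ]
end t 45.74 w 0.0152 p [0.5697 0.0258 0.144 ] F [ 0.1  0.  -2.7]
```

View pics/l3c.png

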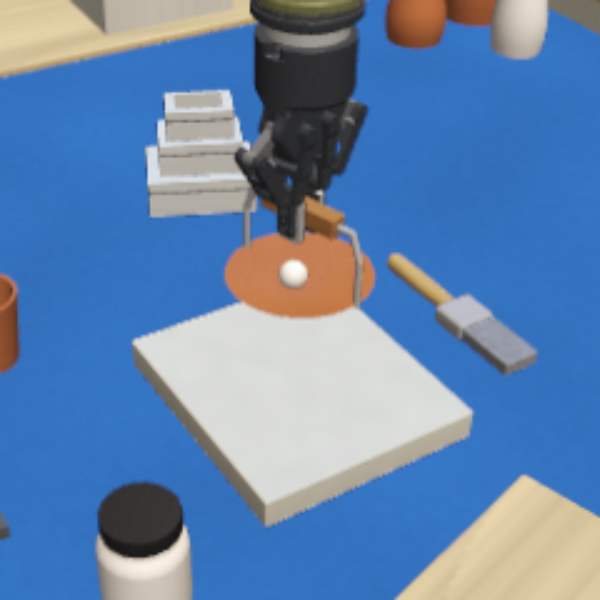

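The dish hangs level with the bar turned 90° and the ball near the middle at (293,273). The stack, jar and brush look undisturbed. I hand in the job.

```bash
python3 -c "
from h import *
st('final');print(ticket.close_job())"
```

```text
final t 45.74 w 0.0152 p [0.5697 0.0258 0.144 ] F [ 0.1  0.  -2.7]
the job is handed in; nothing more can be done
None
```

I stacked the three cases and handed the job in at 45.7 s with the dish still held over the middle of the slab. It is turned a quarter turn (tool yaw 198.8° to 108.8°), with its underside about 90 mm above the slab.

**First grasp:** The first attempt on the middle case closed on nothing. Both cameras showed the real finger tips about 36 mm behind the reported TCP (wrist 38 mm, scene 34 mm). I corrected for that, and every later grasp held.

**Last checks:**
- **Stack:** The middle case sits about 2–3 mm off the big case's centre, mostly in y. The small case is about 2 mm off. Long sides agree within about 1.3°, and the big case did not move measurably.
- **Dish:** It is centred on the slab to about 1 mm by the top and scene cameras, and the wrist torque is about 0. A plane fit to the clay read a 1.5° slope. Comparing the readings before and after the turn puts most of that down to camera bias, leaving an estimated real tilt of about 0.7°.
- **Ball:** It is at rest near the middle, perhaps 5 mm off after the turn, which is close to the measuring noise.
- **Jar, cup and brush:** I did not touch any of them.

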